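# Sort the roasted onions into their tubs by size

## Robot

A 7-joint arm with a two-finger parallel gripper is mounted at the origin on the work surface. World frame = base frame: x ahead of the robot, y to its left, z up, the work surface at z = 0. Lengths are in m, angles in rad, forces in N, time in s.
With the tool pointing down it reaches from about 0.4 to 0.875 m from the base axis. Payload 4.4 kg.
Tool frame: the origin (TCP) lies midway between the tips of the shut fingers; the grasp point (between the pads) lies 19 mm behind it; z points along the fingers, y is the line along which they close (so a half turn about z gives the same grasp; the last joint's range is limited). The gripper opens to 85 mm and grips with 20 to 120 N. Pads are 22 mm wide; open, the fingers measure 114 mm over their backs; the gripper's body (76 mm by 85 mm) begins 54 mm behind the grasp point. The pads swing forward as they close: fully open they stand 13 mm farther back than shut.
Start: joints at [1.104, 0.628, 0.038, 1.517, -0.027, 0.996, -0.02], TCP at [0.254, -0.598, 0.201] pointing down, gripper open.
Joint ranges: [-3.06, 3.06], [-0.37, 2.12], [-1.25, 1.32], [0.18, 2.47], [-1.1, 4.24], [0.23, 1.98], [-2.94, 2.94]. Speed limits (rad/s): [2.57, 2.57, 3.14, 3.14, 3.14, 3.14, 3.14].

## Interface

Orientations are given as a unit quaternion [w, x, y, z].
In Python, from workcell import r, viewer, job gives the robot as it stands. The module is installed in compiled form; this text tells all that it offers.
- The arm moves only by the tool move_arm, never from a script. Its argument "rows" is a list of rows, each a list of 3 entries, a list of its own where there are three numbers: the shift along the tool's x, y, z in units of 0.25 m (1.0 is 0.25 m), then the turn about the tool's z in units of 90 degrees (1.0 is 90 degrees), then the opening, from 0 (shut) to 1 (fully open). A call has exactly 10 rows; each row is the pose to reach, as a shift and turn from the pose commanded when the call began, along the tool's axes at that moment; what a row does not reach only later rows make up. A row lasts 1/10 s, in which the tool goes at most 50 mm and 8.59 degrees, less where a joint would pass 70% of its speed; a pose out of reach is approached as far as the arm can. A call with a number of a shift or a turn outside -1 to 1 is refused whole. A call with a gripper value outside its range is refused whole. The fingers move at their own pace and stop on an object; "squeeze" is the grip in N (left out, the last holds). Time passes only in rows, so rows that repeat a pose let the fingers close, or fill a call up. It gives the time, the measured TCP pose, the force, the opening and the grip force at its end, in the units of the state.
- r.state(): the state, without advancing time (a new reading comes with each control period).
- viewer.read_camera(name): name is "scene" or "side" or "wrist"; returns the picture (384x512x3 uint8, blue, green, red); there is no depth.
- viewer.camera_params(name): a dict with "mtx" (3x3 intrinsics, pixels), "pose" (4x4, takes a point from camera to world coordinates). Camera axes: x right, y down, z forward; pixel columns grow to the right and rows downward; lengths in m; the calibration is good to about 2 mm. A picture is of the moment at which its call begins: read the wrist's pose just before it. camera_params takes no time and is no camera call; for the wrist camera it gives the pose at the moment of the call.
- job.job_done(): hands the job in; it is judged then, once.
The state is a dict: "t": time; "q": joint angles; "qvel": joint speeds; "tau": joint torques, N m; "eef_pos": TCP position; "tcp_rot": TCP orientation; "ft_force": force on the tool from outside, world axes, zero at the start; "ft_torque": the same for the moment, N m; "opening": finger opening in m; "finger_force": force on a finger pad.
Only numpy, scipy, OpenCV 4.12 (cv2) and the standard library are available. Lean on these libraries where they do the work, as an engineer would, in place of code of your own. Each camera call takes 0.05 s, during which the arm holds its last target. There are 200 camera calls.

## Task

Sort the three roasted onions from the roasting tray into their tubs by size, one at a time: first the largest into the red-rimmed tub, then the middle-sized into the green-rimmed tub, then the smallest into the yellow-rimmed tub. Set each onion down gently, without dropping it, so that it stands stem up on the floor of its tub, and let go. Leave the tomatoes standing where they are on the tray and the tubs flat on the bench.

Things in the scene. Friction and masses are not known exactly. Their poses are not given: they have to be found in the camera images.
- onion_large: the largest whole roasted onion with pale golden-brown skin with fine lines and a short dark stem stub on top; 64 mm across (widest 27 mm above its base), 56 mm tall plus a 9 mm stub, round about its z axis, standing on its flat root end on the roasting tray. Origin: centre of its underside; z up
- onion_medium: the middle-sized whole roasted onion with pale golden-brown skin with fine lines and a short dark stem stub on top; 52 mm across (widest 23 mm above its base), 47 mm tall plus a 9 mm stub, round about its z axis, standing on its flat root end on the roasting tray. Origin: centre of its underside; z up
- onion_small: the smallest whole roasted onion with pale golden-brown skin with fine lines and a short dark stem stub on top; 40 mm across (widest 18 mm above its base), 38 mm tall plus a 9 mm stub, round about its z axis, standing on its flat root end on the roasting tray. Origin: centre of its underside; z up
- tub_red: open square white plastic tub, loose on the bench, with a red rim; 130 mm square (138 over the rim), 50 mm tall, floor 4 mm thick, clear inside 122 mm square. Origin: centre of its underside; x and y along its sides, z up
- tub_green: open square white plastic tub, loose on the bench, with a green rim; 130 mm square (138 over the rim), 50 mm tall, floor 4 mm thick, clear inside 122 mm square. Origin: centre of its underside; x and y along its sides, z up
- tub_yellow: open square white plastic tub, loose on the bench, with a yellow rim; 130 mm square (138 over the rim), 50 mm tall, floor 4 mm thick, clear inside 122 mm square. Origin: centre of its underside; x and y along its sides, z up
- tomato_big: the larger red tomato with a green leaf star on top, 58 mm across, 45 mm tall, standing on the roasting tray; to be left there. Origin: centre of its underside; z up
- tomato_little: the smaller red tomato with a green leaf star on top, 44 mm across, 36 mm tall, standing on the roasting tray; to be left there. Origin: centre of its underside; z up
- tray: dark steel roasting tray fixed on the bench, 300 mm (x) by 340 mm (y), plate surface 5 mm above the bench, rim 10 mm above the bench and 4 mm thick; the onions and tomatoes stand on it. Origin: centre of its underside

How it is judged:
On the way, in this order (a step that is already met when the one before it is completed fails the run):
1. the large onion stands stem up on the floor of the red-rimmed tub, let go (x of onion_large in the frame of tub_red between -0.055 and 0.055 m and y of onion_large in the frame of tub_red between -0.055 and 0.055 m and z of onion_large in the frame of tub_red between -0.002 and 0.014 m and angle between onion_large's own z axis and vertical below 0.35 rad and linear speed of onion_large below 0.03 m/s and contact force between the fingers and onion_large below 0.2 N), for 0.2 s.
2. the medium onion stands stem up on the floor of the green-rimmed tub, let go, after the one before it (x of onion_medium in the frame of tub_green between -0.055 and 0.055 m and y of onion_medium in the frame of tub_green between -0.055 and 0.055 m and z of onion_medium in the frame of tub_green between -0.002 and 0.014 m and angle between onion_medium's own z axis and vertical below 0.35 rad and linear speed of onion_medium below 0.03 m/s and contact force between the fingers and onion_medium below 0.2 N), for 0.2 s.
3. the small onion stands stem up on the floor of the yellow-rimmed tub, let go, after the one before it (x of onion_small in the frame of tub_yellow between -0.055 and 0.055 m and y of onion_small in the frame of tub_yellow between -0.055 and 0.055 m and z of onion_small in the frame of tub_yellow between -0.002 and 0.014 m and angle between onion_small's own z axis and vertical below 0.35 rad and linear speed of onion_small below 0.03 m/s and contact force between the fingers and onion_small below 0.2 N), for 0.2 s.
At the end, for the whole second after the job is handed in: Large onion in the red, medium in the green, small in the yellow tub: within 55 mm of its centre each way, base under 14 mm above the tub's base, within 0.35 rad of upright, still, released; tubs flat (0.1 rad, base under 12 mm up); tomatoes moved under 25 mm (all of step 1 and all of step 2 and all of step 3 and angle between each of tub_red, tub_green, tub_yellow's own z axis and vertical below 0.1 rad and height (world z) of each of tub_red, tub_green, tub_yellow below 0.012 m and distance of each of tomato_big, tomato_little from where it was at the start of the episode below 0.025 m); the robot touches nothing.
It fails at once if the larger tomato is pushed more than 25 mm or tipped over (distance of tomato_big from where it was at the start of the episode above 0.025 m or angle between tomato_big's own z axis and vertical above 0.5 rad).
It fails at once if the smaller tomato is pushed more than 25 mm or tipped over (distance of tomato_little from where it was at the start of the episode above 0.025 m or angle between tomato_little's own z axis and vertical above 0.5 rad).
It fails at once if the large onion is dropped or flung into its tub (faster than 0.6 m/s inside it, a fall of about 20 mm) (horizontal distance between onion_large and tub_red below 0.06 m and z of onion_large in the frame of tub_red below 0.05 m and linear speed of onion_large above 0.6 m/s).
It fails at once if the medium onion is dropped or flung into its tub (faster than 0.6 m/s inside it, a fall of about 20 mm) (horizontal distance between onion_medium and tub_green below 0.06 m and z of onion_medium in the frame of tub_green below 0.05 m and linear speed of onion_medium above 0.6 m/s).
It fails at once if the small onion is dropped or flung into its tub (faster than 0.6 m/s inside it, a fall of about 20 mm) (horizontal distance between onion_small and tub_yellow below 0.06 m and z of onion_small in the frame of tub_yellow below 0.05 m and linear speed of onion_small above 0.6 m/s).
It also fails if it takes over 96 s, if anything falls off the work surface, if the arm or the gripper's body presses on something with over 40 N, if the wrist force passes 120 N, or if a joint passes its speed limit or range.

## Working session

There is one attempt and no reset: what is moved stays moved. The work goes in short steps, Python scripts to look and compute and a tool call to move; the robot and the scene stay as the last step left them, time stands still between calls to the robot, and variables do not carry over. Pictures are saved under pics/ and viewed, at most 14 in all, crops included, and the job is handed in when it is done.

Besides the shell and the picture viewer there is one more tool, called after ">>>" in YAML: its name, and indented under it one key for each argument. move_arm: Moves the arm, as the interface text tells. Shifts and turns lie within -1 to 1; 1 stands for 0.25 m of shift or 90 degrees of turn. Its arguments: {"type":"object","properties":{"rows":{"type":"array","items":{"type":"array"}},"squeeze":{"type":"number"}},"required":["rows"]}

```bash
mkdir -p pics; python3 - <<'E'
from workcell import r, viewer
import cv2,numpy as np
s=r.state();print(s)
for n in("scene","side"):
    im=viewer.read_camera(n);cv2.imwrite(f"pics/{n}0.png",im)
    p=viewer.camera_params(n);print(n,np.round(p["mtx"],1).tolist(),np.round(p["pose"],3).tolist())
a=cv2.imread("pics/scene0.png");b=cv2.imread("pics/side0.png")
E
```

```text
{'t': 0.0, 'q': array([ 1.10416445,  0.62935021,  0.03843641,  1.51835915, -0.02695693,
        0.99634677, -0.02000023]), 'qvel': array([-1.42290166e-03, -5.99839959e-05, -2.56153258e-03,  9.32553544e-04,
        1.25387087e-03,  1.10928326e-03,  1.28825589e-03]), 'tau': array([ 2.10761386e-04, -5.63398433e+01,  1.22640945e+00, -1.93445438e+01,
        1.10722653e-02,  1.02954419e-02, -1.09076844e-06]), 'eef_pos': array([ 0.25336445, -0.59783101,  0.20028928]), 'tcp_rot': array([-9.47061614e-04,  9.79980619e-01,  1.99090532e-01, -2.22470593e-04]), 'ft_force': array([-0.6422035 , -0.01623589,  1.05013512]), 'ft_torque': array([0.01104974, 0.00753669, 0.00996062]), 'finger_force': 0.0, 'opening': 0.0854319298695172}
scene [[369.4, 0.0, 253.6], [0.0, 369.4, 191.0], [0.0, 0.0, 1.0]] [[0.865, 0.411, -0.287, 0.796], [0.502, -0.713, 0.489, -0.388], [-0.004, -0.567, -0.823, 0.702], [0.0, 0.0, 0.0, 1.0]]
side [[398.6, 0.0, 250.9], [0.0, 398.6, 198.2], [0.0, 0.0, 1.0]] [[-0.993, -0.095, 0.075, 0.472], [-0.119, 0.676, -0.727, 0.683], [0.018, -0.731, -0.682, 0.691], [0.0, 0.0, 0.0, 1.0]]
```

View pics/scene0.png

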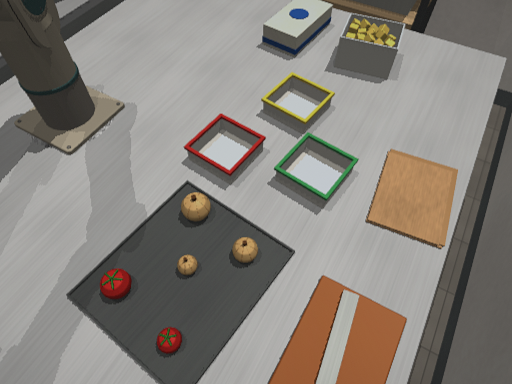

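View pics/side0.png

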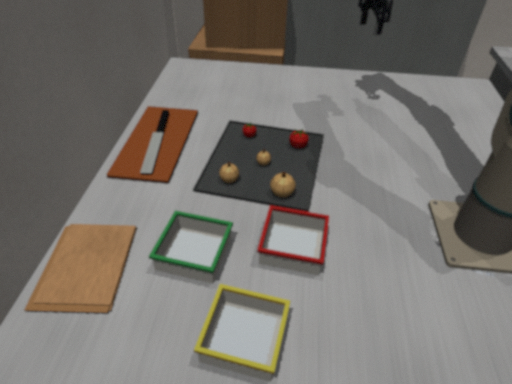

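The scene view shows the large onion at (196,207), the medium at (245,250) and the small at (187,265). The tomatoes are at (116,283) and (169,340). The tubs are at (225,145) red, (316,166) green and (298,98) yellow, and the side view shows the same layout.

```bash
cat > h.py <<'E'
import cv2,numpy as np
from workcell import viewer
def ray(n,uv,P=None):
    P=P or viewer.camera_params(n);T=np.array(P["pose"])
    uv=np.atleast_2d(uv).astype(float)
    d=np.c_[uv,np.ones(len(uv))]@np.linalg.inv(P["mtx"]).T@T[:3,:3].T
    return T[:3,3],d
def plane(n,uv,z,P=None):
    o,d=ray(n,uv,P);return o+d*((z-o[2])/d[:,2])[:,None]
def tri(a,ua,b,ub):
    A=np.zeros((3,3));v=np.zeros(3);D=[]
    for n,u in((a,ua),(b,ub)):
        o,d=ray(n,u);d=d[0]/np.linalg.norm(d);M=np.eye(3)-np.outer(d,d);A+=M;v+=M@o;D.append((o,d))
    p=np.linalg.solve(A,v);return p,[np.linalg.norm(np.cross(d,p-o)) for o,d in D]
def mask(im,c):
    H,S,V=cv2.split(cv2.cvtColor(im,cv2.COLOR_BGR2HSV));H=H.astype(int)
    return {"red":((H<5)|(H>174))&(S>170)&(V>60),"green":(H>50)&(H<80)&(S>120),
     "yellow":(H>24)&(H<34)&(S>150),"onion":(H>8)&(H<24)&(S>75)&(V>50)}[c].astype(np.uint8)
def blobs(m,amin=60):
    cs,_=cv2.findContours(m,cv2.RETR_EXTERNAL,cv2.CHAIN_APPROX_NONE)
    return [c for c in cs if cv2.contourArea(c)>amin]
E
python3 - <<'E'
from h import *
ims={n:cv2.imread(f"pics/{n}0.png") for n in("scene","side")}
G={"scene":{"L":(196,207),"M":(245,250),"S":(187,265),"TB":(116,283),"TL":(169,340),"red":(225,145),"green":(316,166),"yellow":(298,98)},
"side":{"L":(283,185),"M":(229,173),"S":(264,158),"TB":(299,140),"TL":(250,131),"red":(294,236),"green":(193,243),"yellow":(246,330)}}
for k in G["scene"]:
    col=k if len(k)>2 else ("red" if k[0]=="T" else "onion")
    c2={}
    for n in G:
        bs=blobs(mask(ims[n],col),25)
        b=min(bs,key=lambda c:np.hypot(*(c.reshape(-1,2).mean(0)-G[n][k])))
        if len(k)>2:
            p=plane(n,b.reshape(-1,2),.05)[:,:2]
            rc=cv2.minAreaRect((p*1000).astype(np.float32));print(k,n,np.round(rc[0],1),np.round(rc[1],1),round(rc[2],1))
        else:
            (x,y),rad=cv2.minEnclosingCircle(b);bb=cv2.boundingRect(b);c2[n]=(bb[0]+(bb[2]-1)/2,bb[1]+(bb[3]-1)/2)
            print(k,n,bb)
    if c2:
        p,e=tri("scene",c2["scene"],"side",c2["side"]);print(k,np.round(p*1000,1),np.round(np.array(e)*1000,1))
        for n in G: print("   ",n,np.round(plane(n,c2[n],{"L":.035,"M":.030,"S":.026,"TB":.027,"TL":.023}[k])*1000,1))
E
```

```text
L scene (181, 192, 30, 29)
L side (270, 172, 26, 25)
L [471.8 -85.   29.8] [0.3 0.3]
    scene [[474.6 -87.3  35. ]]
    side [[471.6 -79.1  35. ]]
M scene (232, 237, 26, 26)
M side (219, 162, 20, 20)
M [ 615.4 -119.    26.7] [0.1 0.1]
    scene [[ 616.2 -120.3   30. ]]
    side [[ 614.8 -114.9   30. ]]
S scene (177, 254, 21, 21)
S side (256, 149, 15, 16)
S [ 532.4 -201.    23.4] [0.1 0.1]
    scene [[ 533.6 -201.7   26. ]]
    side [[ 532.1 -197.6   26. ]]
TB scene (100, 269, 31, 29)
TB side (290, 133, 18, 13)
TB [ 436.9 -301.1   23.2] [0.6 0.6]
    scene [[ 438.3 -301.7   27. ]]
    side [[ 437.6 -295.    27. ]]
TL scene (157, 327, 25, 26)
TL side (243, 126, 13, 10)
TL [ 587.2 -331.2   18.3] [0.2 0.2]
    scene [[ 588.5 -331.6   23. ]]
    side [[ 586.6 -323.9   23. ]]
red scene [438.8  86.5] [138.7 138.5] 83.8
red side [435.5  92.7] [144.2 133.4] 83.7
green scene [652.8 134.6] [139.3 137.7] 82.1
green side [649.5 143.6] [137.1 135.6] 82.2
yellow scene [516.6 317.3] [138.3 136.2] 81.5
yellow side [514.7 325.4] [136.7 134.3] 81.7
```

```bash
cat > plan.py <<'E'
import sys,numpy as np
from workcell import r
from scipy.spatial.transform import Rotation as R
s=r.state();q=s["tcp_rot"];M=R.from_quat([q[1],q[2],q[3],q[0]]).as_matrix()
yaw=np.degrees(np.arctan2(M[1,0],M[0,0]))
print("t",round(s["t"],2),"pos",np.round(s["eef_pos"]*1000,1),"yaw",round(yaw,1),"q",np.round(s["q"],2),"tilt",np.round(M[:,2],3))
for a in sys.argv[1:]:
    x,y,z,w=map(float,a.split(","))
    d=M.T@(np.array([x,y,z])/1000-s["eef_pos"])/.25
    print(a,"shift",np.round(d,3),"turn",round(((yaw-w+180)%360-180)/90,3))
E
python3 plan.py 360,-340,200,82.5 473,-84,200,82.5 ; python3 -c "
from h import *
print(np.round(plane('scene',[(187,182),(292,252),(68,293)],.01)*1000))"
```

```text
t 0.1 pos [ 253.4 -597.9  200.4] yaw 23.0 q [ 1.1   0.63  0.04  1.52 -0.03  1.   -0.02] tilt [-0.001  0.002 -1.   ]
360,-340,200,82.5 shift [ 0.795 -0.784  0.003] turn -0.662
473,-84,200,82.5 shift [ 1.611 -1.55   0.004] turn -0.662
[[ 407.  -32.   10.]
 [ 698.  -69.   10.]
 [ 365. -360.   10.]]
```

>>> move_arm:
  rows:
    - [[0.1,-0.1,0],-0.1,1]
    - [[0.2,-0.2,0],-0.2,1]
    - [[0.35,-0.35,0],-0.3,1]
    - [[0.5,-0.5,0],-0.4,1]
    - [[0.6,-0.6,0],-0.5,1]
    - [[0.7,-0.7,0],-0.58,1]
    - [[0.8,-0.8,0],-0.66,1]
    - [[0.95,-0.9,0],-0.66,1]
    - [[1.0,-1.0,0],-0.66,1]
    - [[1.0,-1.0,0],-0.66,1]
  squeeze: 40

```text
t: 1.1
eef_pos: [0.387, -0.2661, 0.2011]
tcp_rot: [-0.001, 0.75, 0.661, 0.001]
ft_force: [0.6, -0.7, 0.2]
opening: 0.0852
finger_force: 0.0
```

```bash
python3 plan.py 473,-84,180,82.5
```

```text
t 1.1 pos [ 387.  -266.1  201.1] yaw 82.8 q [ 0.75  0.39 -0.28  2.    0.15  0.78  0.26] tilt [-0.001  0.003 -1.   ]
473,-84,180,82.5 shift [0.766 0.25  0.086] turn 0.003
```

>>> move_arm:
  rows:
    - [[0.15,0.05,0.01],0,1]
    - [[0.3,0.1,0.03],0,1]
    - [[0.45,0.15,0.05],0,1]
    - [[0.6,0.2,0.07],0,1]
    - [[0.7,0.23,0.08],0,1]
    - [[0.77,0.25,0.086],0,1]
    - [[0.77,0.25,0.086],0,1]
    - [[0.77,0.25,0.086],0,1]
    - [[0.77,0.25,0.086],0,1]
    - [[0.77,0.25,0.086],0,1]

```text
t: 2.1
eef_pos: [0.4733, -0.0899, 0.1798]
tcp_rot: [0.0, 0.753, 0.657, -0.0]
ft_force: [-0.2, -0.1, -0.4]
opening: 0.0853
finger_force: 0.0
```

```bash
cat > look.py <<'E'
import sys
from h import *
P=viewer.camera_params("wrist");im=viewer.read_camera("wrist");cv2.imwrite(f"pics/{sys.argv[1]}.png",im)
print("cam",np.round(P["pose"][:3],3).tolist())
for b in blobs(mask(im,"onion"),200):
    x,y,w,h=cv2.boundingRect(b);u=(x+(w-1)/2,y+(h-1)/2)
    print((x,y,w,h),[np.round(plane("wrist",u,z,P)[0,:2]*1000,1).tolist() for z in(.035,.03,.024)])
E
python3 look.py w1; python3 plan.py
```

```text
cam [[0.991, -0.13, -0.036, 0.482], [-0.135, -0.956, -0.26, -0.024], [-0.0, 0.263, -0.965, 0.351]]
(298, 236, 31, 31) [[529.5, -192.5], [530.3, -195.1], [531.2, -198.3]]
(355, 160, 47, 43) [[611.4, -113.9], [613.4, -115.3], [615.9, -117.0]]
(228, 144, 55, 55) [[472.0, -83.0], [471.8, -84.0], [471.6, -85.1]]
(483, 130, 29, 185) [[752.2, -184.1], [756.5, -186.6], [761.6, -189.6]]
t 2.15 pos [473.4 -89.6 179.8] yaw 82.2 q [ 0.34  0.43 -0.29  1.99  0.18  0.74 -0.2 ] tilt [-0. -0. -1.]
```

View pics/w1.png

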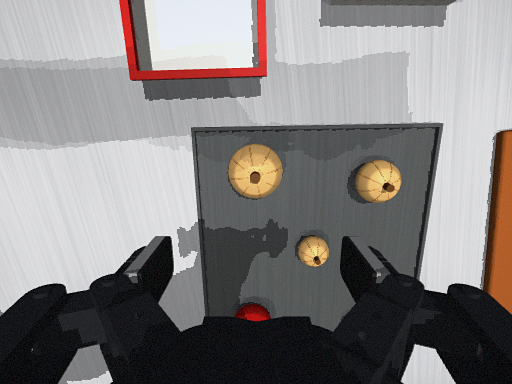

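The wrist view shows the large onion at (255,171), medium at (378,181) and small at (313,251). These agree with the fixed cameras to within about 3 mm.

```bash
python3 plan.py 472,-84.5,75,82.5 472,-84.5,9,82.5
```

```text
t 2.15 pos [473.4 -89.6 179.8] yaw 82.2 q [ 0.34  0.43 -0.29  1.99  0.18  0.74 -0.2 ] tilt [-0. -0. -1.]
472,-84.5,75,82.5 shift [ 0.02  -0.008  0.419] turn -0.003
472,-84.5,9,82.5 shift [ 0.02  -0.008  0.683] turn -0.003
```

>>> move_arm:
  rows:
    - [[0.015,0,0.08],0,1]
    - [[0.015,0,0.18],0,1]
    - [[0.015,0,0.28],0,1]
    - [[0.015,0,0.36],0,1]
    - [[0.015,0,0.42],0,1]
    - [[0.015,0,0.48],0,1]
    - [[0.015,0,0.55],0,1]
    - [[0.015,0,0.62],0,1]
    - [[0.015,0,0.68],0,1]
    - [[0.015,0,0.68],0,1]

```text
t: 3.15
eef_pos: [0.473, -0.0851, 0.0083]
tcp_rot: [-0.001, 0.753, 0.658, -0.001]
ft_force: [-0.6, -0.3, 0.2]
opening: 0.0854
finger_force: 0.0
```

>>> move_arm:
  rows:
    - [[0,0,0],0,0.8]
    - [[0,0,0],0,0.7]
    - [[0,0,0],0,0.6]
    - [[0,0,0],0,0.5]
    - [[0,0,0],0,0.5]
    - [[0,0,0],0,0.5]
    - [[0,0,0],0,0.5]
    - [[0,0,0],0,0.5]
    - [[0,0,0],0,0.5]
    - [[0,0,0],0,0.5]
  squeeze: 40

```text
t: 4.15
eef_pos: [0.4731, -0.0847, 0.0114]
tcp_rot: [-0.0, 0.753, 0.658, -0.001]
ft_force: [-3.8, 0.7, 13.4]
opening: 0.0501
finger_force: 36.6
```

```bash
python3 plan.py 472,-84,9,82.5 437,90,8,82.5
```

```text
t 4.15 pos [473.1 -84.7  11.4] yaw 82.3 q [ 0.22  0.72 -0.15  2.12  0.32  0.32 -0.33] tilt [-0.001 -0.001 -1.   ]
472,-84,9,82.5 shift [ 0.002 -0.005  0.009] turn -0.002
437,90,8,82.5 shift [ 0.674 -0.236  0.013] turn -0.002
```

```bash
python3 - <<'E'
from h import *
im=viewer.read_camera("wrist");a=viewer.read_camera("side");b=viewer.read_camera("scene")
f=lambda i,x,y:cv2.resize(i[y:y+75,x:x+100],(400,300),interpolation=cv2.INTER_CUBIC)
cv2.imwrite("pics/c1.png",np.vstack([np.hstack([cv2.resize(im,(400,300)),f(a,235,130)]),np.hstack([f(b,145,150),f(b,145,150)])]))
E
```

```text
(no output)
```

View pics/c1.png

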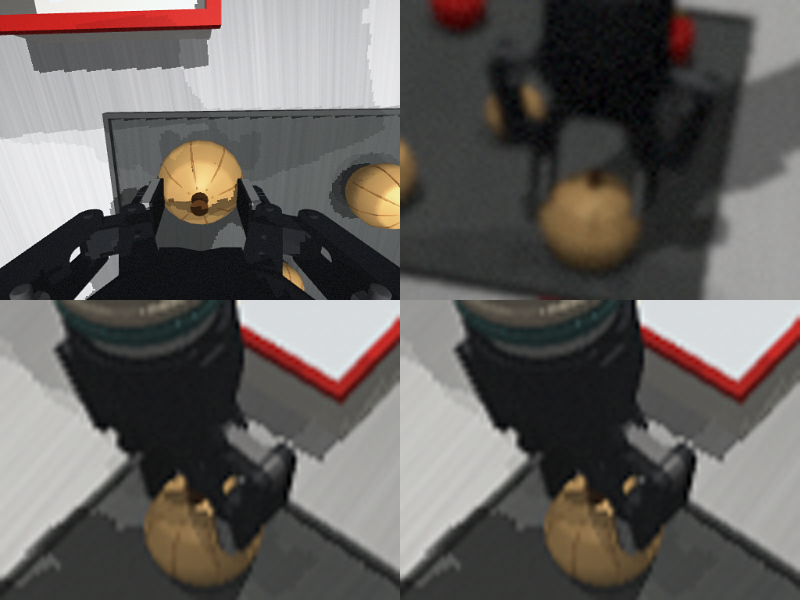

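The grip closed to 50 mm, off the onion's widest part, so the onion seems to lie ahead of the pads. I'll measure before lifting.

```bash
python3 - <<'E'
from h import *
P=viewer.camera_params("wrist");im=viewer.read_camera("wrist")
print("stem",np.round(plane("wrist",[(256,261)],.068,P)*1000,1), "cam",np.round(np.array(P["pose"])[:3,3],3))
for n in("scene","side"):
    im=viewer.read_camera(n)
    for b in blobs(mask(im,"onion"),60):
        x,y,w,h=cv2.boundingRect(b)
        if 140<x<300 and w<60: print(n,(x,y,w,h))
# direction of image of vertical grasp line: project TCP and pad points
Pinv=np.linalg.inv(P["pose"])
for z in (.011,.03,.04,.06):
    c=Pinv@[.473,-.0847,z,1];u=np.array(P["mtx"])@c[:3];print(z,np.round(u[:2]/u[2]))
E
```

```text
stem [[472.8 -81.7  68. ]] cam [ 0.482 -0.019  0.183]
scene (177, 254, 21, 21)
scene (232, 237, 26, 26)
scene (181, 194, 30, 28)
side (269, 173, 27, 24)
side (219, 162, 20, 21)
0.011 [257. 222.]
0.03 [257. 233.]
0.04 [257. 241.]
0.06 [257. 258.]
```

```bash
python3 - <<'E'
from h import *
for n,u in(("scene",(204,211)),("side",(267.5,184.5)),("side",(295,184))):
    o,d=ray(n,u);d=d[0]
    for y in(-.085,-.1): print(n,y,np.round((o+d*(y-o[1])/d[1])*1000))
E
```

```text
scene -0.085 [494. -85.  27.]
scene -0.1 [ 509. -100.   60.]
side -0.085 [509. -85.  24.]
side -0.1 [ 510. -100.   11.]
side -0.085 [440. -85.  34.]
side -0.1 [ 440. -100.   21.]
```

The fingertips sit about z≈25 mm, at the onion's equator, so the pads pinch its upper half. I'll open and go lower.

>>> move_arm:
  rows:
    - [[0,0,0],0,1]
    - [[0,0,0],0,1]
    - [[0,0,0],0,1]
    - [[0,0,0],0,1]
    - [[0,0,0],0,1]
    - [[0.005,0,0.01],0,1]
    - [[0.005,0,0.02],0,1]
    - [[0.005,0,0.03],0,1]
    - [[0.005,0,0.03],0,1]
    - [[0.005,0,0.03],0,1]

```text
t: 5.45
eef_pos: [0.4744, -0.0833, 0.0021]
tcp_rot: [-0.0, 0.753, 0.658, -0.0]
ft_force: [-0.6, -0.3, 0.2]
opening: 0.0852
finger_force: 0.0
```

>>> move_arm:
  rows:
    - [[0,0,0],0,0.8]
    - [[0,0,0],0,0.7]
    - [[0,0,0],0,0.6]
    - [[0,0,0],0,0.6]
    - [[0,0,0],0,0.6]
    - [[0,0,0],0,0.6]
    - [[0,0,0],0,0.6]
    - [[0,0,0],0,0.6]
    - [[0,0,0],0,0.6]
    - [[0,0,0],0,0.6]
  squeeze: 30

```text
t: 6.45
eef_pos: [0.4745, -0.0834, 0.0028]
tcp_rot: [0.0, 0.753, 0.658, 0.0]
ft_force: [-0.8, 0.3, 5.9]
opening: 0.0587
finger_force: 30.9
```

>>> move_arm:
  rows:
    - [[0,0,0],0,1]
    - [[0,0,0],0,1]
    - [[0,0,0],0,1]
    - [[0,0,0],0,1]
    - [[0,0,0.008],0,1]
    - [[0,0,0.016],0,1]
    - [[0,0,0.02],0,1]
    - [[0,0,0.02],0,1]
    - [[0,0,0.02],0,1]
    - [[0,0,0.02],0,1]

```text
t: 7.45
eef_pos: [0.4745, -0.0833, -0.0028]
tcp_rot: [0.0, 0.753, 0.658, 0.0]
ft_force: [0.8, -0.1, 0.6]
opening: 0.0857
finger_force: 0.0
```

>>> move_arm:
  rows:
    - [[0,0,0],0,0.8]
    - [[0,0,0],0,0.7]
    - [[0,0,0],0,0.65]
    - [[0,0,0],0,0.65]
    - [[0,0,0],0,0.65]
    - [[0,0,0],0,0.65]
    - [[0,0,0],0,0.65]
    - [[0,0,0],0,0.65]
    - [[0,0,0],0,0.65]
    - [[0,0,0],0,0.65]
  squeeze: 30

```text
t: 8.45
eef_pos: [0.4745, -0.0833, -0.0022]
tcp_rot: [0.0, 0.753, 0.658, 0.0]
ft_force: [-0.7, 0.2, 6.0]
opening: 0.0605
finger_force: 31.1
```

>>> move_arm:
  rows:
    - [[0,0,0],0,1]
    - [[0,0,0],0,1]
    - [[0,0,0],0,1]
    - [[0,0,0],0,1]
    - [[0,0,0.008],0,1]
    - [[0,0,0.016],0,1]
    - [[0,0,0.02],0,1]
    - [[0,0,0.02],0,1]
    - [[0,0,0.02],0,1]
    - [[0,0,0.02],0,1]

```text
t: 9.45
eef_pos: [0.4745, -0.0833, -0.0078]
tcp_rot: [0.0, 0.753, 0.658, 0.0]
ft_force: [-0.5, -0.8, -0.2]
opening: 0.0857
finger_force: 0.0
```

>>> move_arm:
  rows:
    - [[0,0,0],0,0.8]
    - [[0,0,0],0,0.7]
    - [[0,0,0],0,0.65]
    - [[0,0,0],0,0.65]
    - [[0,0,0],0,0.65]
    - [[0,0,0],0,0.65]
    - [[0,0,0],0,0.65]
    - [[0,0,0],0,0.65]
    - [[0,0,0],0,0.65]
    - [[0,0,0],0,0.65]
  squeeze: 30

```text
t: 10.45
eef_pos: [0.4745, -0.0833, -0.0074]
tcp_rot: [0.0, 0.753, 0.658, 0.0]
ft_force: [-1.0, -0.7, 6.0]
opening: 0.0617
finger_force: 31.8
```

```bash
python3 - <<'E'
from h import *
a=viewer.read_camera("side");b=viewer.read_camera("scene")
f=lambda i,x,y:cv2.resize(i[y:y+75,x:x+50],(400,600),interpolation=cv2.INTER_CUBIC)
cv2.imwrite("pics/c2.png",np.hstack([f(a,258,130),f(b,175,150)]))
E
```

```text
(no output)
```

View pics/c2.png

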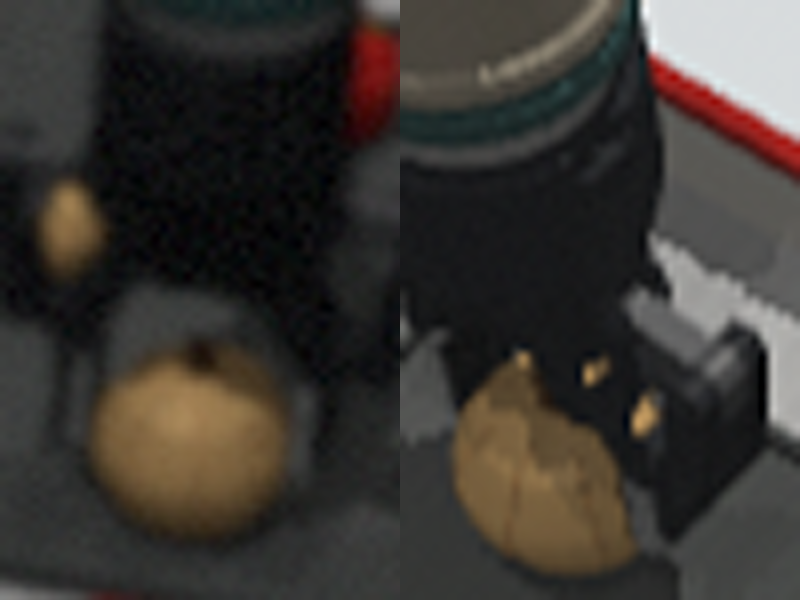

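The side view shows the large onion (around (190,440) in the crop) now held between the pads with its stem clear. I'll do a small test lift.

>>> move_arm:
  rows:
    - [[0,0,0],0,0.6]
    - [[0,0,0],0,0.6]
    - [[0,0,0],0,0.6]
    - [[0,0,-0.02],0,0.6]
    - [[0,0,-0.04],0,0.6]
    - [[0,0,-0.06],0,0.6]
    - [[0,0,-0.08],0,0.6]
    - [[0,0,-0.1],0,0.6]
    - [[0,0,-0.12],0,0.6]
    - [[0,0,-0.12],0,0.6]
  squeeze: 50

```text
t: 11.55
eef_pos: [0.475, -0.0834, 0.0229]
tcp_rot: [0.0, 0.753, 0.658, 0.0]
ft_force: [-0.5, 0.5, -0.8]
opening: 0.0609
finger_force: 54.7
```

```bash
cat > blobs.py <<'E'
from h import *
for n in("scene","side"):
    im=viewer.read_camera(n);cv2.imwrite(f"pics/last_{n}.png",im)
    print(n,[cv2.boundingRect(b) for b in blobs(mask(im,"onion"),60) if cv2.boundingRect(b)[2]<60])
E
python3 blobs.py; python3 plan.py 437,90,100,82.5
```

```text
scene [(177, 254, 21, 21), (232, 237, 26, 26), (179, 186, 25, 29), (348, 18, 48, 28)]
side [(269, 164, 26, 24), (219, 162, 20, 21)]
t 11.65 pos [474.6 -83.4  22.3] yaw 82.4 q [ 0.23  0.7  -0.17  2.12  0.32  0.35 -0.34] tilt [ 0.  0. -1.]
437,90,100,82.5 shift [ 0.667 -0.241 -0.311] turn -0.002
```

>>> move_arm:
  rows:
    - [[0,0,-0.05],0,0.6]
    - [[0,0,-0.12],0,0.6]
    - [[0,0,-0.2],0,0.6]
    - [[0,0,-0.27],0,0.6]
    - [[0.06,-0.02,-0.31],0,0.6]
    - [[0.14,-0.05,-0.31],0,0.6]
    - [[0.22,-0.08,-0.31],0,0.6]
    - [[0.32,-0.12,-0.31],0,0.6]
    - [[0.4,-0.15,-0.31],0,0.6]
    - [[0.45,-0.17,-0.31],0,0.6]

```text
t: 12.65
eef_pos: [0.446, 0.0368, 0.0994]
tcp_rot: [-0.001, 0.752, 0.66, -0.0]
ft_force: [-0.4, 0.5, -1.0]
opening: 0.0609
finger_force: 54.7
```

>>> move_arm:
  rows:
    - [[0.08,-0.03,0],0,0.6]
    - [[0.14,-0.05,0],0,0.6]
    - [[0.19,-0.065,0],0,0.6]
    - [[0.215,-0.07,0],0,0.6]
    - [[0.215,-0.07,0.04],0,0.6]
    - [[0.215,-0.07,0.1],0,0.6]
    - [[0.215,-0.07,0.15],0,0.6]
    - [[0.215,-0.07,0.15],0,0.6]
    - [[0.215,-0.07,0.15],0,0.6]
    - [[0.215,-0.07,0.15],0,0.6]

```text
t: 13.65
eef_pos: [0.4374, 0.0892, 0.0624]
tcp_rot: [0.0, 0.753, 0.658, 0.0]
ft_force: [0.5, 0.1, -0.7]
opening: 0.0611
finger_force: 54.7
```

```bash
python3 plan.py 437,90,-7,82.5; python3 - <<'E'
from h import *
a=viewer.read_camera("side");P=viewer.camera_params("wrist");w=viewer.read_camera("wrist")
cv2.imwrite("pics/c3.png",np.hstack([cv2.resize(a[160:310,200:400],(400,300)),cv2.resize(w,(400,300))]))
E
```

```text
t 13.65 pos [437.4  89.2  62.4] yaw 82.3 q [-0.14  0.59 -0.17  2.19  0.26  0.38 -0.67] tilt [ 0.  0. -1.]
437,90,-7,82.5 shift [ 0.003 -0.002  0.278] turn -0.002
```

View pics/c3.png

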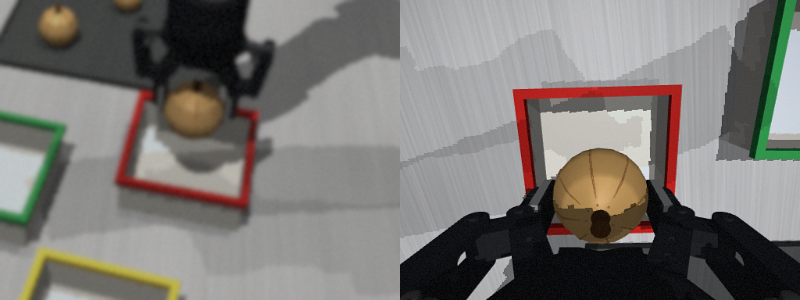

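The large onion hangs above the red tub at about (193,105) in the side crop, centred left to right in the wrist view. I'll lower it.

>>> move_arm:
  rows:
    - [[0,0,0.04],0,0.6]
    - [[0,0,0.09],0,0.6]
    - [[0,0,0.14],0,0.6]
    - [[0,0,0.19],0,0.6]
    - [[0,0,0.225],0,0.6]
    - [[0,0,0.245],0,0.6]
    - [[0,0,0.26],0,0.6]
    - [[0,0,0.27],0,0.6]
    - [[0,0,0.27],0,0.6]
    - [[0,0,0.27],0,0.6]

```text
t: 14.75
eef_pos: [0.437, 0.0894, -0.0055]
tcp_rot: [-0.0, 0.753, 0.658, -0.0]
ft_force: [-0.3, -0.6, -0.9]
opening: 0.0607
finger_force: 54.7
```

```bash
python3 plan.py 437,90,-8,82.5; python3 - <<'E'
from workcell import r
print(r.state()["ft_force"])
E
```

```text
t 14.75 pos [437.   89.4  -5.5] yaw 82.4 q [-0.13  0.74 -0.2   2.22  0.62  0.23 -1.02] tilt [-0.  0. -1.]
437,90,-8,82.5 shift [ 0.002 -0.     0.01 ] turn -0.002
[-0.33510051 -0.63555791 -0.91420033]
```

>>> move_arm:
  rows:
    - [[0,0,0.005],0,0.6]
    - [[0,0,0.01],0,0.6]
    - [[0,0,0.01],0,0.6]
    - [[0,0,0.01],0,0.7]
    - [[0,0,0.01],0,0.75]
    - [[0,0,0.01],0,0.8]
    - [[0,0,0.01],0,0.86]
    - [[0,0,0.01],0,0.86]
    - [[0,0,0.01],0,0.86]
    - [[0,0,0.01],0,0.86]

```text
t: 15.75
eef_pos: [0.4371, 0.0894, -0.0078]
tcp_rot: [-0.0, 0.753, 0.658, -0.0]
ft_force: [0.2, -1.0, -0.6]
opening: 0.0735
finger_force: 0.0
```

>>> move_arm:
  rows:
    - [[0,0,-0.04],0,0.86]
    - [[0,0,-0.1],0,0.86]
    - [[0,0,-0.18],0,0.86]
    - [[0,0,-0.28],0,0.86]
    - [[0,0,-0.38],0,1]
    - [[0,0,-0.48],0,1]
    - [[0,0,-0.55],0,1]
    - [[0,0,-0.6],0,1]
    - [[0,0,-0.6],0,1]
    - [[0,0,-0.6],0,1]

```text
t: 16.75
eef_pos: [0.437, 0.0891, 0.1425]
tcp_rot: [0.0, 0.753, 0.658, 0.0]
ft_force: [-0.1, -0.3, -0.7]
opening: 0.0853
finger_force: 0.0
```

```bash
python3 look.py w4; python3 plan.py 614.5,-117,120,82.5
```

```text
cam [[0.991, -0.128, -0.035, 0.445], [-0.133, -0.956, -0.26, 0.155], [0.0, 0.262, -0.965, 0.314]]
(227, 154, 61, 60) [[437.1, 89.8], [437.0, 88.7], [436.8, 87.3]]
t 16.8 pos [436.7  89.1 142. ] yaw 82.4 q [ 0.13  0.48 -0.54  2.12  0.41  0.64 -0.83] tilt [-0.001 -0.    -1.   ]
614.5,-117,120,82.5 shift [-0.722  0.815  0.088] turn -0.002
```

View pics/w4.png

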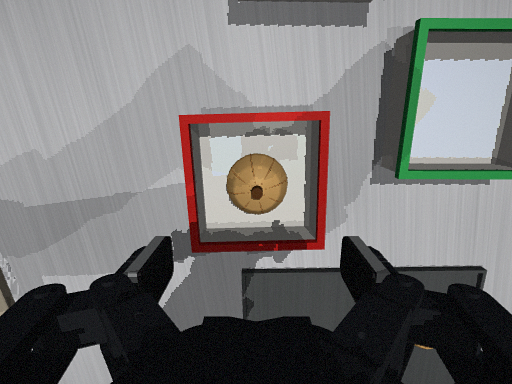

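The large onion stands stem up at (257,184), in the middle of the red tub. Next is the medium onion.

>>> move_arm:
  rows:
    - [[-0.06,0.07,0.01],0,1]
    - [[-0.16,0.18,0.02],0,1]
    - [[-0.27,0.3,0.03],0,1]
    - [[-0.38,0.43,0.05],0,1]
    - [[-0.5,0.56,0.06],0,1]
    - [[-0.6,0.68,0.08],0,1]
    - [[-0.68,0.77,0.088],0,1]
    - [[-0.722,0.815,0.088],0,1]
    - [[-0.722,0.815,0.088],0,1]
    - [[-0.722,0.815,0.088],0,1]

```text
t: 17.8
eef_pos: [0.6138, -0.1155, 0.1191]
tcp_rot: [-0.001, 0.752, 0.659, -0.001]
ft_force: [-0.8, 0.9, 0.3]
opening: 0.0854
finger_force: 0.0
```

```bash
python3 look.py w5; python3 plan.py 614.5,-117,-6,82.5
```

```text
cam [[0.991, -0.127, -0.037, 0.622], [-0.132, -0.957, -0.259, -0.05], [-0.003, 0.261, -0.965, 0.291]]
(405, 344, 51, 40) [[780.8, -342.0], [783.9, -347.7], [787.6, -354.5]]
(173, 253, 38, 38) [[535.7, -192.2], [534.0, -194.9], [532.0, -198.3]]
(232, 163, 53, 52) [[614.7, -114.2], [614.5, -115.4], [614.4, -116.9]]
(406, 115, 106, 200) [[803.0, -165.2], [806.5, -167.4], [810.8, -170.1]]
(0, 0, 50, 18) [[447.9, 58.6], [444.5, 60.7], [440.4, 63.3]]
t 17.85 pos [ 613.9 -114.9  119.5] yaw 82.5 q [ 0.45  0.74 -0.52  1.66  0.45  0.87 -0.39] tilt [-0.002  0.001 -1.   ]
614.5,-117,-6,82.5 shift [-0.009  0.005  0.502] turn -0.0
```

>>> move_arm:
  rows:
    - [[0,0,0.06],0,1]
    - [[0,0,0.14],0,1]
    - [[0,0,0.22],0,1]
    - [[0,0,0.29],0,1]
    - [[0,0,0.35],0,1]
    - [[0,0,0.4],0,1]
    - [[0,0,0.45],0,1]
    - [[0,0,0.48],0,1]
    - [[0,0,0.5],0,1]
    - [[0,0,0.5],0,1]

```text
t: 18.85
eef_pos: [0.6148, -0.1165, -0.0053]
tcp_rot: [-0.0, 0.753, 0.658, -0.0]
ft_force: [0.5, 0.2, 0.9]
opening: 0.0856
finger_force: 0.0
```

>>> move_arm:
  rows:
    - [[0,0,0],0,0.8]
    - [[0,0,0],0,0.7]
    - [[0,0,0],0,0.6]
    - [[0,0,0],0,0.5]
    - [[0,0,0],0,0.5]
    - [[0,0,0],0,0.5]
    - [[0,0,0],0,0.5]
    - [[0,0,0],0,0.5]
    - [[0,0,0],0,0.5]
    - [[0,0,0],0,0.5]
  squeeze: 30

```text
t: 19.85
eef_pos: [0.6152, -0.1166, -0.0037]
tcp_rot: [0.0, 0.753, 0.658, 0.0]
ft_force: [-1.8, 0.5, 5.5]
opening: 0.0482
finger_force: 30.2
```

>>> move_arm:
  rows:
    - [[0,0,0],0,1]
    - [[0,0,0],0,1]
    - [[0,0,0],0,1]
    - [[0,0,0],0,1]
    - [[0,0,0.006],0,1]
    - [[0,0,0.012],0,1]
    - [[0,0,0.012],0,1]
    - [[0,0,0.012],0,1]
    - [[0,0,0.012],0,1]
    - [[0,0,0.012],0,1]

```text
t: 20.85
eef_pos: [0.6151, -0.1165, -0.0077]
tcp_rot: [0.0, 0.753, 0.658, 0.0]
ft_force: [0.6, -0.1, -0.6]
opening: 0.0857
finger_force: 0.0
```

>>> move_arm:
  rows:
    - [[0,0,0],0,0.8]
    - [[0,0,0],0,0.7]
    - [[0,0,0],0,0.6]
    - [[0,0,0],0,0.5]
    - [[0,0,0],0,0.5]
    - [[0,0,0],0,0.5]
    - [[0,0,0],0,0.5]
    - [[0,0,0],0,0.5]
    - [[0,0,0],0,0.5]
    - [[0,0,0],0,0.5]
  squeeze: 30

```text
t: 21.85
eef_pos: [0.6152, -0.1166, -0.0072]
tcp_rot: [0.0, 0.753, 0.658, 0.0]
ft_force: [-1.4, 0.3, 5.1]
opening: 0.0497
finger_force: 30.7
```

Now 49.7 mm, much the same as the grip that worked on the large onion. Lifting.

>>> move_arm:
  rows:
    - [[0,0,0],0,0.45]
    - [[0,0,0],0,0.45]
    - [[0,0,0],0,0.45]
    - [[0,0,-0.02],0,0.45]
    - [[0,0,-0.04],0,0.45]
    - [[0,0,-0.06],0,0.45]
    - [[0,0,-0.08],0,0.45]
    - [[0,0,-0.1],0,0.45]
    - [[0,0,-0.12],0,0.45]
    - [[0,0,-0.12],0,0.45]
  squeeze: 50

```text
t: 22.85
eef_pos: [0.6157, -0.1166, 0.0231]
tcp_rot: [0.001, 0.753, 0.658, 0.001]
ft_force: [0.7, 0.4, -0.7]
opening: 0.0486
finger_force: 51.6
```

```bash
python3 blobs.py; python3 plan.py 632,10,100,82.5 651,139,100,82.5
```

```text
scene [(177, 254, 21, 21), (232, 230, 20, 27), (348, 19, 48, 27)]
side [(281, 223, 26, 28), (218, 154, 19, 20), (256, 151, 16, 14), (188, 28, 22, 31), (242, 0, 46, 64)]
t 22.95 pos [ 615.1 -116.6   22.4] yaw 82.4 q [ 0.41  0.86 -0.45  1.71  0.54  0.7  -0.46] tilt [ 0. -0. -1.]
632,10,100,82.5 shift [ 0.511 -0.    -0.311] turn -0.002
651,139,100,82.5 shift [ 1.033  0.006 -0.311] turn -0.002
```

>>> move_arm:
  rows:
    - [[0,0,-0.05],0,0.45]
    - [[0,0,-0.12],0,0.45]
    - [[0,0,-0.2],0,0.45]
    - [[0,0,-0.27],0,0.45]
    - [[0.06,0,-0.31],0,0.45]
    - [[0.14,0,-0.31],0,0.45]
    - [[0.24,0,-0.31],0,0.45]
    - [[0.35,0,-0.31],0,0.45]
    - [[0.46,0,-0.31],0,0.45]
    - [[0.57,0,-0.31],0,0.45]

```text
t: 23.95
eef_pos: [0.6337, 0.0275, 0.0999]
tcp_rot: [-0.0, 0.752, 0.659, 0.0]
ft_force: [-0.0, 0.2, 0.1]
opening: 0.0484
finger_force: 51.8
```

>>> move_arm:
  rows:
    - [[0.12,0,0],0,0.45]
    - [[0.23,0,0],0,0.45]
    - [[0.33,0,0],0,0.45]
    - [[0.41,0,0],0,0.45]
    - [[0.46,0,0],0,0.45]
    - [[0.463,0.005,0.04],0,0.45]
    - [[0.463,0.005,0.1],0,0.45]
    - [[0.463,0.005,0.15],0,0.45]
    - [[0.463,0.005,0.15],0,0.45]
    - [[0.463,0.005,0.15],0,0.45]

```text
t: 24.95
eef_pos: [0.6502, 0.1379, 0.0613]
tcp_rot: [-0.0, 0.753, 0.658, -0.001]
ft_force: [0.3, 0.4, -1.7]
opening: 0.0486
finger_force: 51.8
```

```bash
python3 plan.py 651,139,-7,82.5; python3 - <<'E'
from h import *
a=viewer.read_camera("side");P=viewer.camera_params("wrist");w=viewer.read_camera("wrist")
cv2.imwrite("pics/c6.png",np.hstack([cv2.resize(a[160:310,100:300],(400,300)),cv2.resize(w,(400,300))]))
E
```

```text
t 24.95 pos [650.2 137.9  61.3] yaw 82.3 q [ 0.01  0.85 -0.46  1.58  0.47  0.83 -0.77] tilt [-0.002 -0.001 -1.   ]
651,139,-7,82.5 shift [0.005 0.003 0.273] turn -0.002
```

View pics/c6.png

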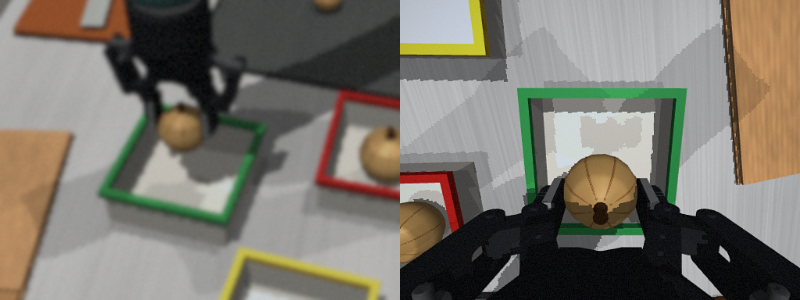

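The medium onion is above the green tub, at (180,130) in the side crop. I'll lower it to about 1 mm off the floor and release.

>>> move_arm:
  rows:
    - [[0.003,0,0.04],0,0.45]
    - [[0.003,0,0.09],0,0.45]
    - [[0.003,0,0.14],0,0.45]
    - [[0.003,0,0.19],0,0.45]
    - [[0.003,0,0.225],0,0.45]
    - [[0.003,0,0.245],0,0.45]
    - [[0.003,0,0.26],0,0.45]
    - [[0.003,0,0.268],0,0.45]
    - [[0.003,0,0.273],0,0.45]
    - [[0.003,0,0.275],0,0.45]

```text
t: 26.05
eef_pos: [0.651, 0.14, -0.0062]
tcp_rot: [0.0, 0.753, 0.658, 0.0]
ft_force: [-0.6, -0.1, -1.3]
opening: 0.0487
finger_force: 51.8
```

>>> move_arm:
  rows:
    - [[0,0,0],0,0.45]
    - [[0,0,0.002],0,0.45]
    - [[0,0,0.002],0,0.45]
    - [[0,0,0.002],0,0.55]
    - [[0,0,0.002],0,0.6]
    - [[0,0,0.002],0,0.7]
    - [[0,0,0.002],0,0.8]
    - [[0,0,0.002],0,0.8]
    - [[0,0,0.002],0,0.8]
    - [[0,0,0.002],0,0.8]

```text
t: 27.05
eef_pos: [0.6508, 0.14, -0.007]
tcp_rot: [0.0, 0.753, 0.658, 0.0]
ft_force: [0.5, 0.1, -0.0]
opening: 0.0683
finger_force: 0.0
```

>>> move_arm:
  rows:
    - [[0,0,-0.04],0,0.8]
    - [[0,0,-0.1],0,0.8]
    - [[0,0,-0.18],0,0.8]
    - [[0,0,-0.28],0,0.8]
    - [[0,0,-0.38],0,1]
    - [[0,0,-0.48],0,1]
    - [[0,0,-0.55],0,1]
    - [[0,0,-0.6],0,1]
    - [[0,0,-0.6],0,1]
    - [[0,0,-0.6],0,1]

```text
t: 28.05
eef_pos: [0.6505, 0.1398, 0.143]
tcp_rot: [0.0, 0.753, 0.658, -0.0]
ft_force: [-0.1, 0.0, 0.2]
opening: 0.0852
finger_force: 0.0
```

```bash
python3 look.py w7; python3 plan.py 600,-50,130,82.5 532.5,-197.5,120,82.5
```

```text
cam [[0.991, -0.128, -0.035, 0.659], [-0.133, -0.956, -0.26, 0.205], [-0.0, 0.262, -0.965, 0.315]]
(401, 356, 16, 28) [[806.5, -120.9], [809.2, -126.8], [812.4, -133.8]]
(438, 354, 18, 30) [[853.5, -125.6], [857.0, -131.5], [861.1, -138.6]]
(39, 224, 67, 57) [[439.1, 90.8], [435.2, 88.7], [430.5, 86.3]]
(233, 158, 48, 49) [[650.3, 142.0], [650.1, 140.9], [649.9, 139.5]]
(366, 0, 146, 209) [[832.1, 194.5], [835.2, 194.3], [839.0, 194.0]]
t 28.1 pos [650.1 139.6 142.3] yaw 82.4 q [ 0.03  0.76 -0.51  1.52  0.41  0.98 -0.73] tilt [-0.001 -0.001 -1.   ]
600,-50,130,82.5 shift [-0.778 -0.098  0.05 ] turn -0.002
532.5,-197.5,120,82.5 shift [-1.399 -0.287  0.091] turn -0.002
```

View pics/w7.png

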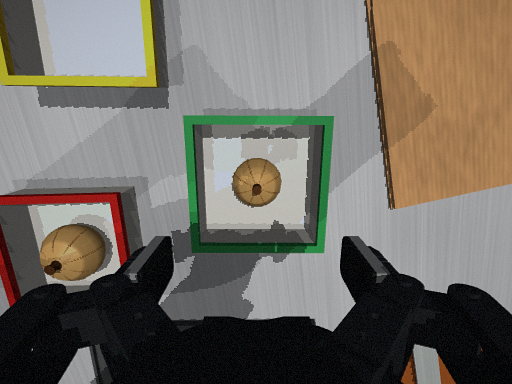

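The medium onion stands upright at (257,182) in the green tub, and the large one is still in the red tub at (72,252). Next is the small onion.

>>> move_arm:
  rows:
    - [[-0.08,-0.02,0.01],0,1]
    - [[-0.2,-0.04,0.02],0,1]
    - [[-0.34,-0.06,0.03],0,1]
    - [[-0.48,-0.09,0.04],0,1]
    - [[-0.62,-0.12,0.05],0,1]
    - [[-0.74,-0.15,0.06],0,1]
    - [[-0.84,-0.17,0.07],0,1]
    - [[-0.92,-0.19,0.08],0,1]
    - [[-0.98,-0.2,0.09],0,1]
    - [[-1,-0.2,0.09],0,1]

```text
t: 29.1
eef_pos: [0.5665, -0.1031, 0.1193]
tcp_rot: [-0.001, 0.753, 0.658, -0.001]
ft_force: [0.3, 0.4, 0.0]
opening: 0.0853
finger_force: 0.0
```

>>> move_arm:
  rows:
    - [[-0.08,-0.02,0],0,1]
    - [[-0.18,-0.04,0],0,1]
    - [[-0.27,-0.06,0],0,1]
    - [[-0.34,-0.075,0],0,1]
    - [[-0.38,-0.085,0],0,1]
    - [[-0.4,-0.087,0],0,1]
    - [[-0.4,-0.087,0],0,1]
    - [[-0.4,-0.087,0],0,1]
    - [[-0.4,-0.087,0],0,1]
    - [[-0.4,-0.087,0],0,1]

```text
t: 30.1
eef_pos: [0.5335, -0.1964, 0.1205]
tcp_rot: [-0.0, 0.752, 0.659, 0.0]
ft_force: [0.0, 0.5, -0.5]
opening: 0.0854
finger_force: 0.0
```

```bash
python3 look.py w8; python3 plan.py 532.5,-197.5,-6,82.5
```

```text
cam [[0.991, -0.127, -0.034, 0.541], [-0.131, -0.957, -0.259, -0.131], [0.0, 0.262, -0.965, 0.292]]
(236, 170, 40, 40) [[532.0, -196.2], [531.8, -197.4], [531.6, -199.0]]
(473, 24, 39, 291) [[752.7, -205.5], [756.8, -207.0], [761.7, -208.7]]
t 30.15 pos [ 533.4 -196.7  120.5] yaw 82.4 q [ 0.64  0.66 -0.53  1.82  0.46  0.78 -0.26] tilt [ 0.  0. -1.]
532.5,-197.5,-6,82.5 shift [-0.004 -0.003  0.506] turn -0.001
```

>>> move_arm:
  rows:
    - [[-0.006,-0.006,0.06],0,1]
    - [[-0.006,-0.006,0.14],0,1]
    - [[-0.006,-0.006,0.22],0,1]
    - [[-0.006,-0.006,0.29],0,1]
    - [[-0.006,-0.006,0.35],0,1]
    - [[-0.006,-0.006,0.4],0,1]
    - [[-0.006,-0.006,0.45],0,1]
    - [[-0.006,-0.006,0.48],0,1]
    - [[-0.006,-0.006,0.5],0,1]
    - [[-0.006,-0.006,0.505],0,1]

```text
t: 31.15
eef_pos: [0.5314, -0.1986, -0.0061]
tcp_rot: [-0.0, 0.753, 0.658, -0.0]
ft_force: [-0.8, 1.1, -0.2]
opening: 0.0855
finger_force: 0.0
```

>>> move_arm:
  rows:
    - [[0,0,0],0,0.8]
    - [[0,0,0],0,0.7]
    - [[0,0,0],0,0.6]
    - [[0,0,0],0,0.5]
    - [[0,0,0],0,0.4]
    - [[0,0,0],0,0.4]
    - [[0,0,0],0,0.4]
    - [[0,0,0],0,0.4]
    - [[0,0,0],0,0.4]
    - [[0,0,0],0,0.4]
  squeeze: 30

```text
t: 32.15
eef_pos: [0.5316, -0.1988, -0.0052]
tcp_rot: [0.0, 0.753, 0.658, 0.0]
ft_force: [-2.0, 0.0, 5.9]
opening: 0.0361
finger_force: 29.7
```

>>> move_arm:
  rows:
    - [[0,0,0],0,0.8]
    - [[0,0,0],0,0.8]
    - [[0,0,0],0,0.8]
    - [[0,0,0.005],0,0.8]
    - [[0,0,0.01],0,0.8]
    - [[0,0,0.01],0,0.6]
    - [[0,0,0.01],0,0.5]
    - [[0,0,0.01],0,0.37]
    - [[0,0,0.01],0,0.37]
    - [[0,0,0.01],0,0.37]

```text
t: 33.15
eef_pos: [0.5314, -0.1987, -0.0081]
tcp_rot: [0.0, 0.753, 0.658, -0.0]
ft_force: [-1.3, 0.1, 2.7]
opening: 0.0365
finger_force: 30.0
```

>>> move_arm:
  rows:
    - [[0,0,0],0,0.37]
    - [[0,0,0],0,0.37]
    - [[0,0,0],0,0.37]
    - [[0,0,0],0,0.37]
    - [[0,0,0],0,0.37]
    - [[0,0,0],0,0.37]
    - [[0,0,0],0,0.37]
    - [[0,0,0],0,0.37]
    - [[0,0,0],0,0.37]
    - [[0,0,0],0,0.37]

```text
t: 34.15
eef_pos: [0.5314, -0.1987, -0.0081]
tcp_rot: [0.0, 0.753, 0.658, -0.0]
ft_force: [-1.1, 1.0, 5.7]
opening: 0.0364
finger_force: 30.2
```

>>> move_arm:
  rows:
    - [[0,0,0],0,0.35]
    - [[0,0,0],0,0.35]
    - [[0,0,0],0,0.35]
    - [[0,0,-0.02],0,0.35]
    - [[0,0,-0.04],0,0.35]
    - [[0,0,-0.06],0,0.35]
    - [[0,0,-0.08],0,0.35]
    - [[0,0,-0.1],0,0.35]
    - [[0,0,-0.12],0,0.35]
    - [[0,0,-0.12],0,0.35]
  squeeze: 40

```text
t: 35.15
eef_pos: [0.532, -0.1988, 0.0226]
tcp_rot: [0.001, 0.753, 0.658, 0.0]
ft_force: [0.4, 0.9, -0.5]
opening: 0.0362
finger_force: 39.9
```

```bash
python3 blobs.py; python3 plan.py 532,-198,110,82.5 515.5,321,110,82.5
```

```text
scene [(174, 252, 14, 17), (304, 158, 22, 22), (213, 135, 25, 26), (348, 19, 48, 27)]
side [(183, 235, 22, 23), (281, 223, 26, 28), (257, 141, 14, 16)]
t 35.25 pos [ 531.5 -198.8   21.9] yaw 82.4 q [ 0.58  0.8  -0.43  1.88  0.57  0.58 -0.35] tilt [ 0. -0. -1.]
532,-198,110,82.5 shift [ 0.003  0.002 -0.353] turn -0.002
515.5,321,110,82.5 shift [ 2.052 -0.34  -0.353] turn -0.002
```

>>> move_arm:
  rows:
    - [[0,0,-0.06],0,0.35]
    - [[0,0,-0.14],0,0.35]
    - [[0,0,-0.22],0,0.35]
    - [[0.03,0,-0.3],0,0.35]
    - [[0.1,-0.02,-0.35],0,0.35]
    - [[0.2,-0.04,-0.35],0,0.35]
    - [[0.32,-0.06,-0.35],0,0.35]
    - [[0.45,-0.08,-0.35],0,0.35]
    - [[0.58,-0.1,-0.35],0,0.35]
    - [[0.7,-0.12,-0.35],0,0.35]

```text
t: 36.25
eef_pos: [0.5241, -0.0182, 0.1097]
tcp_rot: [-0.0, 0.752, 0.659, 0.0]
ft_force: [-0.1, 0.7, -0.4]
opening: 0.036
finger_force: 40.0
```

>>> move_arm:
  rows:
    - [[0.12,-0.02,0],0,0.35]
    - [[0.24,-0.04,0],0,0.35]
    - [[0.36,-0.06,0],0,0.35]
    - [[0.48,-0.08,0],0,0.35]
    - [[0.6,-0.1,0],0,0.35]
    - [[0.72,-0.12,0],0,0.35]
    - [[0.82,-0.13,0],0,0.35]
    - [[0.91,-0.15,0],0,0.35]
    - [[0.97,-0.16,0],0,0.35]
    - [[1.0,-0.16,0],0,0.35]

```text
t: 37.25
eef_pos: [0.5173, 0.2342, 0.1095]
tcp_rot: [-0.0, 0.752, 0.66, 0.0]
ft_force: [-0.9, -0.7, -0.4]
opening: 0.0358
finger_force: 40.0
```

>>> move_arm:
  rows:
    - [[0.06,-0.01,0],0,0.35]
    - [[0.13,-0.02,0],0,0.35]
    - [[0.2,-0.03,0],0,0.35]
    - [[0.26,-0.04,0],0,0.35]
    - [[0.31,-0.05,0],0,0.35]
    - [[0.34,-0.06,0],0,0.35]
    - [[0.352,-0.06,0.04],0,0.35]
    - [[0.352,-0.06,0.1],0,0.35]
    - [[0.352,-0.06,0.15],0,0.35]
    - [[0.352,-0.06,0.15],0,0.35]

```text
t: 38.25
eef_pos: [0.5139, 0.3186, 0.0688]
tcp_rot: [0.0, 0.753, 0.658, -0.003]
ft_force: [-1.1, 0.4, -0.1]
opening: 0.0359
finger_force: 40.0
```

```bash
python3 plan.py 515.5,321,-7,82.5; python3 - <<'E'
from h import *
a=viewer.read_camera("side");P=viewer.camera_params("wrist");w=viewer.read_camera("wrist")
cv2.imwrite("pics/c9.png",np.hstack([cv2.resize(a[234:384,150:350],(400,300)),cv2.resize(w,(400,300))]))
E
```

```text
t 38.25 pos [513.9 318.6  68.8] yaw 82.3 q [-0.34  0.77 -0.43  1.75  0.45  0.73 -1.14] tilt [-0.004 -0.004 -1.   ]
515.5,321,-7,82.5 shift [0.012 0.006 0.303] turn -0.002
```

View pics/c9.png

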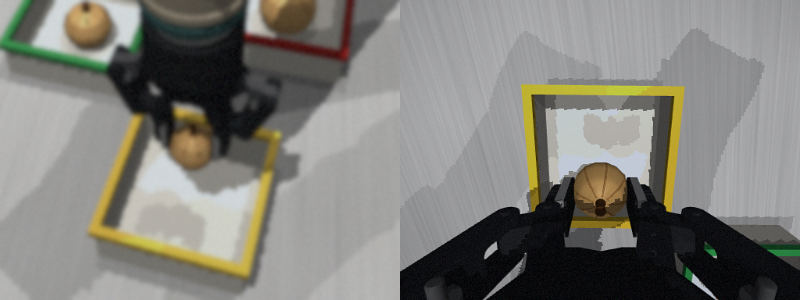

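The small onion is over the yellow tub, at (190,145) in the side crop, and centred left to right. Lowering it.

>>> move_arm:
  rows:
    - [[0.004,0,0.04],0,0.35]
    - [[0.004,0,0.09],0,0.35]
    - [[0.004,0,0.14],0,0.35]
    - [[0.004,0,0.19],0,0.35]
    - [[0.004,0,0.23],0,0.35]
    - [[0.004,0,0.26],0,0.35]
    - [[0.004,0,0.28],0,0.35]
    - [[0.004,0,0.295],0,0.35]
    - [[0.004,0,0.303],0,0.35]
    - [[0.004,0,0.303],0,0.35]

```text
t: 39.35
eef_pos: [0.5156, 0.3221, -0.004]
tcp_rot: [0.0, 0.753, 0.658, 0.0]
ft_force: [-0.3, 0.3, 0.8]
opening: 0.0361
finger_force: 40.0
```

```bash
python3 plan.py 515.5,321,-8,82.5
```

```text
t 39.35 pos [515.6 322.1  -4. ] yaw 82.4 q [-0.38  0.87 -0.37  1.77  0.51  0.6  -1.19] tilt [ 0.  0. -1.]
515.5,321,-8,82.5 shift [-0.004  0.     0.016] turn -0.002
```

>>> move_arm:
  rows:
    - [[0,0,0.006],0,0.35]
    - [[0,0,0.012],0,0.35]
    - [[0,0,0.016],0,0.35]
    - [[0,0,0.016],0,0.35]
    - [[0,0,0.016],0,0.45]
    - [[0,0,0.016],0,0.5]
    - [[0,0,0.016],0,0.6]
    - [[0,0,0.016],0,0.7]
    - [[0,0,0.016],0,0.7]
    - [[0,0,0.016],0,0.7]

```text
t: 40.35
eef_pos: [0.5155, 0.3221, -0.008]
tcp_rot: [0.0, 0.753, 0.658, -0.0]
ft_force: [0.5, 0.4, 0.2]
opening: 0.0598
finger_force: 0.0
```

>>> move_arm:
  rows:
    - [[0,0,-0.04],0,0.7]
    - [[0,0,-0.1],0,0.7]
    - [[0,0,-0.18],0,0.7]
    - [[0,0,-0.28],0,0.7]
    - [[0,0,-0.38],0,0.8]
    - [[0,0,-0.48],0,0.8]
    - [[0,0,-0.55],0,0.8]
    - [[0,0,-0.6],0,0.8]
    - [[0,0,-0.6],0,0.8]
    - [[0,0,-0.6],0,0.8]

```text
t: 41.35
eef_pos: [0.5154, 0.3218, 0.142]
tcp_rot: [0.0, 0.753, 0.658, -0.0]
ft_force: [0.1, 0.2, 1.1]
opening: 0.0682
finger_force: 0.0
```

```bash
python3 look.py w10; python3 blobs.py; python3 - <<'E'
import cv2,numpy as np
f=lambda n:cv2.resize(cv2.imread(f"pics/{n}.png"),(400,300))
cv2.imwrite("pics/fin.png",np.vstack([np.hstack([f("w10"),f("last_side")]),np.hstack([f("last_scene"),f("scene0")])]))
E
```

```text
cam [[0.991, -0.128, -0.035, 0.524], [-0.133, -0.956, -0.26, 0.387], [-0.0, 0.262, -0.965, 0.314]]
(238, 164, 37, 37) [[514.7, 324.3], [514.5, 323.2], [514.3, 321.8]]
(491, 156, 21, 172) [[768.6, 223.7], [773.0, 220.8], [778.3, 217.3]]
scene [(304, 158, 22, 22), (212, 135, 27, 26), (290, 95, 15, 16), (348, 18, 48, 28)]
side [(235, 321, 20, 22), (183, 235, 18, 23), (281, 223, 27, 28), (204, 0, 11, 14)]
```

View pics/fin.png

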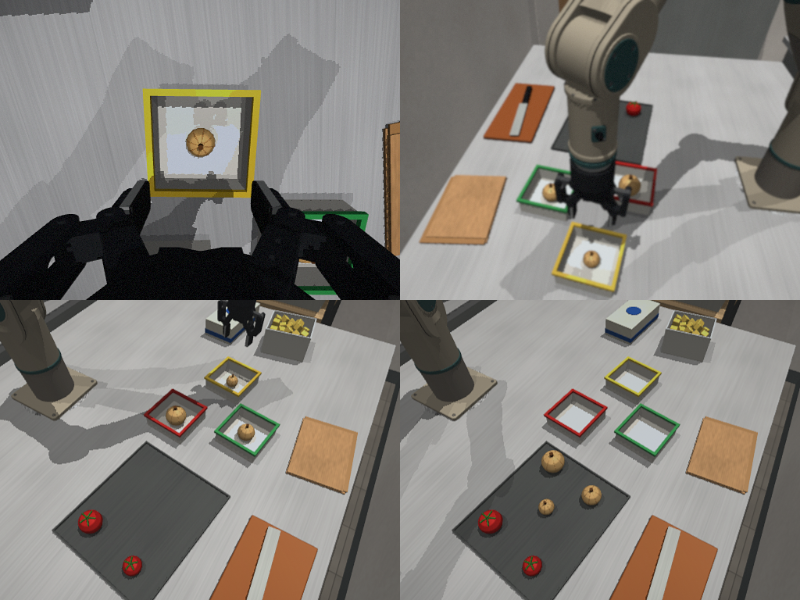

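All three onions stand upright in their tubs (yellow at (200,142) in the wrist view), the tomatoes haven't moved and the gripper is clear.

```bash
python3 -c "
from workcell import job
print(job.job_done())"
```

```text
the job is handed in; nothing more can be done
None
```

The job is handed in: the large, medium and small onions stand stem up and released in the red, green and yellow tubs, and the tomatoes are where they started; the hand-in gave no verdict.

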